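# Start the kiln from its controller

## Robot

A 7-joint arm with a two-finger parallel gripper is mounted at the origin on the work surface. World frame = base frame: x ahead of the robot, y to its left, z up, the work surface at z = 0. Lengths are in m, angles in rad, forces in N, time in s.
With the tool pointing down it reaches from about 0.35 to 0.9 m from the base axis. Payload 8.1 kg.
Tool frame: the origin (TCP) lies on the centre line of the jaws, within the pads' length; the fingertips stand 19 mm ahead of it and the grasp point (between the pads) is the TCP; z points along the fingers, y is the direction in which the jaws open and shut (so a half turn about z gives the same grasp; the last joint's range is limited). The gripper opens to 92 mm and grips with 3 to 60 N. Pads are 19 mm wide; open, the fingers measure 130 mm over their backs; the gripper's body (75 mm by 190 mm) begins 47 mm behind the grasp point.
Start: joints at [-1.372, 0.434, 0.025, 1.573, -0.012, 1.134, -0.075], TCP at [0.186, 0.597, 0.246] pointing down, gripper open.
Joint ranges: [-2.62, 2.62], [-0.44, 2.09], [-1.27, 1.32], [0.08, 2.57], [-1.32, 4.46], [0.12, 2], [-2.74, 2.74]. Speed limits (rad/s): [2.22, 2.22, 3.01, 3.01, 3.14, 3.14, 3.14].

## Interface

Orientations are given as a rotation vector (axis times angle).
In Python, from cell import monitor, imaging, workorder, outline_of gives the robot as it stands.
- The arm moves only by the tool move_arm, never from a script. Its argument "series" is a list of rows, each a list of 6 numbers: the shift along the world's x, y, z in cm, then the turn, a rotation vector about the world's x, y, z in degrees. A call has 1 to 8 rows; each row shifts and turns the commanded pose from where the row before left it; what a row does not reach is not made up. A row lasts 1/10 s, in which the tool goes at most 50 mm and 8.59 degrees, less where a joint would pass 70% of its speed; a pose out of reach is approached as far as the arm can. A call with a gripper value outside its range is refused whole. "grip" is the opening, from 0 (shut) to 1 (fully open), set as the call begins (left out, the last holds). The fingers move at their own pace and stop on an object; "force" is the grip in N (left out, the last holds). Time passes only in rows, so rows that do not move let the fingers close. It gives the time, the measured TCP pose, the force and the opening at its end, in the units of the state.
- monitor.observe(): the state, without advancing time (a new reading comes with each control period).
- imaging.get_image(name): name is "scene" or "top" or "wrist"; returns a dict with "color" (400x640x3 uint8, red, green, blue), "fx", "fy", "cx", "cy" (pixels), "dist_coeffs" ([k1, k2, p1, p2, k3] as OpenCV has them; the pictures are not rectified), "rvec" (rotation vector, rad) and "tvec" (3), from world to camera coordinates, as OpenCV has them; the wrist camera has in their place "mount" (4x4, takes a point from camera to tool coordinates, whose origin is the TCP and whose axes are the flange's). Camera axes: x right, y down, z forward; pixel columns grow to the right and rows downward; lengths in m; the calibration is good to about 2 mm. A picture is of the moment at which its call begins: read the wrist's pose just before it. There is no depth.
- workorder.sign_off(): hands the job in, once; it reports no verdict.
Trained networks look in the newest picture that a camera, given by its name, has taken for a name from the list of things; names that differ only in an ending like _2 or _b are one class to them, and where a whole thing is asked for, a point or a joint stands for the part that bears it (a point fixed in the world has none). Each returns a list of dicts, best first, with "p" (0 to 1); they miss things now and then, are a little off and sometimes report something else, mostly with a low value. They report only what shows in the picture. A call takes as long as a camera call. They do not tell look-alikes from the thing itself.
- outline_of(camera, thing): "mask" (400x640 bool, what is visible of it) and "rect" ([left, top, width, height] in pixels, round what is visible of it).
The state is a dict: "clock": time; "joints": joint angles; "dq": joint speeds; "joint_efforts": joint torques, N m; "position": TCP position; "ee_rot": TCP orientation; "force": force on the tool from outside, world axes, zero at the start; "ft_torque": the same for the moment, N m; "width": opening from 0.0 (shut) to 1.0 (fully open).
Only numpy, scipy, OpenCV 4.12 (cv2) and the standard library are available. Lean on these libraries where they do the work, as an engineer would, in place of code of your own. Each camera call takes 0.05 s, during which the arm holds its last target. There are 200 camera calls.

## Task

Start the kiln: a terracotta plaque has been left lying across the kiln controller's keys, so lift it off first and lay it down gently, carved face up, in the middle of the plywood drying board and lengthwise along it. Then press the keys one at a time, each fully down and let up again before the next: yellow, then blue, then green, never going back to an earlier key. Never press the red key, do not press any key before the plaque lies on the board, do not drop the plaque, and leave the jar, ruler and carving knife where they are.

Things in the scene. Friction and masses are not known exactly. Their poses are not given: they have to be found in the camera images.
- console: kiln controller, grey fixed box 180 (x) x 156 (y) x 40 mm; origin: centre of underside, z up, green display at its +x end. Four round keys in a 2 x 2 square, 52 mm between centres, the square centred at x = -25 mm; the colours' places change. Aluminium guard rails (120 x 12 mm, along x, at y = +-66 mm) rise to 68 mm above the table, 14 mm above the keys
- plaque: terracotta plaque, carved flower on its upper face: 62 (x) x 160 (y, long) x 22 mm; the flower rises 8 mm more within 25 mm of the centre. About 0.4 kg, loose. Origin: centre of underside, z up out of the carved face. Starts lying across the console's two guard rails, underside 68 mm above the table, covering the keys without touching them
- board: plywood drying board, fixed, 150 (x) x 230 (y, long) x 16 mm thick, empty, turned up to 17 degrees. Origin: centre of its underside, z up
- jar: blue glazed jar with white lid, 68 mm diameter, 85 mm tall, loose bystander; origin: centre of its underside
- ruler: flat steel ruler 30 (x) x 300 (y) x 4 mm, loose bystander; origin: centre of its underside
- carver: wooden-handled carving knife lying flat, about 177 mm long along its x (handle from -85 to +25 mm, thin blade to +92 mm), 14 mm wide, 12 mm tall, loose bystander; origin: on its underside
- key_yellow_top (a point): centre of the top face of the yellow key: round, 28 mm diameter, top 54 mm above the table when up and 10 mm above its dark steel collar (44 mm diameter). Spring key, pressed straight down 6 mm with about 6 N; the point goes down with the key
- key_yellow (a joint): travel of the yellow key, m: 0 up, 0.006 fully down; springs back when let go
- reg_yellow (a joint): latch hidden inside the controller under the yellow key, m: 0 until the key is pressed; the key pushes it down to about 0.005 and it stays there. Above 0.003 (key about 0.004 down): that key has been registered for good
- key_blue_top (a point): centre of the top face of the blue key: round, 28 mm diameter, top 54 mm above the table when up and 10 mm above its dark steel collar (44 mm diameter). Spring key, pressed straight down 6 mm with about 6 N; the point goes down with the key
- key_blue (a joint): travel of the blue key, m: 0 up, 0.006 fully down; springs back when let go
- reg_blue (a joint): latch hidden inside the controller under the blue key, m: 0 until the key is pressed; the key pushes it down to about 0.005 and it stays there. Above 0.003 (key about 0.004 down): that key has been registered for good
- key_green_top (a point): centre of the top face of the green key: round, 28 mm diameter, top 54 mm above the table when up and 10 mm above its dark steel collar (44 mm diameter). Spring key, pressed straight down 6 mm with about 6 N; the point goes down with the key
- key_green (a joint): travel of the green key, m: 0 up, 0.006 fully down; springs back when let go
- reg_green (a joint): latch hidden inside the controller under the green key, m: 0 until the key is pressed; the key pushes it down to about 0.005 and it stays there. Above 0.003 (key about 0.004 down): that key has been registered for good
- key_red_top (a point): centre of the top face of the red key: round, 28 mm diameter, top 54 mm above the table when up and 10 mm above its dark steel collar (44 mm diameter). Spring key, pressed straight down 6 mm with about 6 N; the point goes down with the key
- key_red (a joint): travel of the red key, m: 0 up, 0.006 fully down; springs back when let go
- reg_red (a joint): latch hidden inside the controller under the red key, m: 0 until the key is pressed; the key pushes it down to about 0.005 and it stays there. Above 0.003 (key about 0.004 down): that key has been registered for good
There are look-alikes about, which are no part of the job. Of the things that look like the plaque, the middle-sized one is meant.

How it is judged:
By the outcome, as a careful person would: the job done as asked, in the order asked, and still so for the second after the job is handed in, with the robot touching nothing.
It also fails if it takes over 58 s, if anything falls off the work surface, if the arm or the gripper's body presses on something with over 40 N, if the wrist force passes 120 N, or if a joint passes its speed limit or range.

## Working session

There is one attempt and no reset: what is moved stays moved. The work goes in short steps, Python scripts to look and compute and a tool call to move; the robot and the scene stay as the last step left them, time stands still between calls to the robot, and variables do not carry over. Pictures are saved under pics/ and viewed, about 8 in all and at most 12, crops included, and the job is handed in when it is done.

Besides the shell and the picture viewer there is one more tool, called after "Emit:" by a JSON object that holds its "fn" and its "kwargs", one argument or row to a line. move_arm: Moves the arm, as the interface text tells. Its arguments: {"type":"object","properties":{"series":{"type":"array"},"grip":{"type":"number"},"force":{"type":"number"}},"required":["series"]}

```bash
mkdir -p pics; ls; cat > h.py <<'E'
import numpy as np, cv2
from cell import monitor, imaging, workorder, outline_of
from scipy.spatial.transform import Rotation as R
def cam(im, st=None):
    K=np.array([[im['fx'],0,im['cx']],[0,im['fy'],im['cy']],[0,0,1]]); d=np.array(im['dist_coeffs'],float)
    if 'mount' in im:
        T=np.eye(4);T[:3,:3]=R.from_rotvec(st['ee_rot']).as_matrix();T[:3,3]=st['position']
        W=np.linalg.inv(T@np.array(im['mount'])); Rm=W[:3,:3];t=W[:3,3]
    else: Rm=cv2.Rodrigues(np.array(im['rvec'],float))[0];t=np.array(im['tvec'],float).ravel()
    return K,d,Rm,t
def back(c,px,z):
    K,d,Rm,t=c
    u=cv2.undistortPoints(np.array(px,float).reshape(-1,1,2),K,d).reshape(-1,2)
    r=np.c_[u,np.ones(len(u))]@Rm; o=-Rm.T@t
    return o+r*((z-o[2])/r[:,2])[:,None]
def proj(c,P):
    K,d,Rm,t=c
    return cv2.projectPoints(np.array(P,float),cv2.Rodrigues(Rm)[0],t,K,d)[0].reshape(-1,2)
def save(im,n): cv2.imwrite('pics/'+n,cv2.cvtColor(im['color'],cv2.COLOR_RGB2BGR))
def rectfit(c,mask,z):
    n,l,s,_=cv2.connectedComponentsWithStats(mask.astype(np.uint8))
    m=l==1+np.argmax(s[1:,4])
    k=cv2.findContours(m.astype(np.uint8),cv2.RETR_EXTERNAL,cv2.CHAIN_APPROX_NONE)[0][0].reshape(-1,2)
    w=back(c,k,z)[:,:2]
    (x,y),(a,b),an=cv2.minAreaRect((w*1000).astype(np.float32))
    if a>b: a,b,an=b,a,an-90   # an: direction of short side (local x), deg
    an=(an+90)%180-90
    return round(x,1),round(y,1),round(a,1),round(b,1),round(an,1)
E
python3 - <<'E'
from h import *
st=monitor.observe(); print({k:np.round(v,3) for k,v in st.items()})
zs=dict(console=.04,plaque=.09,board=.016,jar=.085,ruler=.004,carver=.01)
for n in ('top','scene'):
    im=imaging.get_image(n);save(im,n+'0.png');c=cam(im)
    print(n,'cam at',np.round(-c[2].T@c[3],3))
    for k,z in zs.items():
        for o in outline_of(n,k)[:4]:
            print(k,round(o['p'],2),o['rect'],int(o['mask'].sum()),rectfit(c,o['mask'],z))
E
```

```text
pics
{'clock': np.float64(0.0), 'joints': array([-1.372,  0.435,  0.025,  1.574, -0.012,  1.134, -0.075]), 'dq': array([-0.001,  0.002, -0.   ,  0.001,  0.001,  0.001, -0.001]), 'joint_efforts': array([-1.0000e-03, -6.6783e+01,  9.8500e-01, -3.1448e+01, -6.0000e-02,
        4.3000e-02,  0.0000e+00]), 'position': array([0.186, 0.596, 0.245]), 'ee_rot': array([-4.720e-01, -3.106e+00,  3.000e-03]), 'force': array([-0.017, -0.52 , -0.069]), 'ft_torque': array([ 0.021, -0.024,  0.028]), 'width': np.float64(1.002)}
top cam at [0.515 0.087 1.021]
console 0.66 [246.3, 187.2, 73.7, 80.9] 2204 (553.1, 206.5, 80.9, 156.6, 17.4)
plaque 0.9 [253.4, 210.0, 66.3, 43.6] 1592 (487.1, 181.5, 62.9, 161.8, 20.7)
plaque 0.74 [149.7, 178.7, 89.4, 52.8] 2670 (556.3, 419.2, 84.0, 212.4, -17.0)
plaque 0.61 [257.4, 144.9, 45.2, 16.7] 663 (687.0, 200.0, 43.7, 102.2, 9.9)
board 0.74 [380.3, 190.4, 94.9, 73.7] 4848 (509.1, -191.3, 153.6, 233.9, -12.3)
jar 0.61 [324.4, 123.7, 27.0, 27.2] 597 (734.6, 51.7, 67.3, 71.2, 46.6)
jar 0.46 [380.9, 191.4, 93.6, 73.0] 4730 (508.8, -171.4, 140.4, 217.7, -12.7)
ruler 0.62 [3
[... 250 characters left out ...]
 -73.1)
plaque 0.92 [292.1, 255.5, 58.8, 49.0] 1282 (725.5, 238.9, 43.6, 104.3, 12.7)
plaque 0.76 [415.1, 265.8, 98.6, 124.0] 6064 (590.3, 449.7, 87.6, 204.4, -17.8)
plaque 0.75 [352.8, 168.6, 83.0, 54.0] 2410 (497.2, 186.7, 77.3, 165.0, 19.0)
board 0.73 [236.2, 82.8, 88.6, 79.9] 4370 (514.2, -187.1, 151.5, 239.6, -12.5)
jar 0.68 [234.2, 208.1, 35.7, 43.3] 1336 (755.2, 72.3, 62.9, 106.2, -19.9)
jar 0.38 [351.6, 168.9, 84.6, 54.1] 2514 (491.6, 183.9, 77.1, 164.5, 20.3)
ruler 0.95 [167.2, 132.0, 85.2, 76.9] 1338 (732.4, -177.2, 33.4, 299.3, 4.9)
carver 0.83 [314.4, 131.5, 68.1, 35.4] 463 (446.4, -10.5, 22.0, 179.8, 82.7)
carver 0.62 [395.8, 212.3, 7.6, 10.7] 75 (482.9, 207.9, 20.0, 21.2, 46.0)
```

View pics/top0.png

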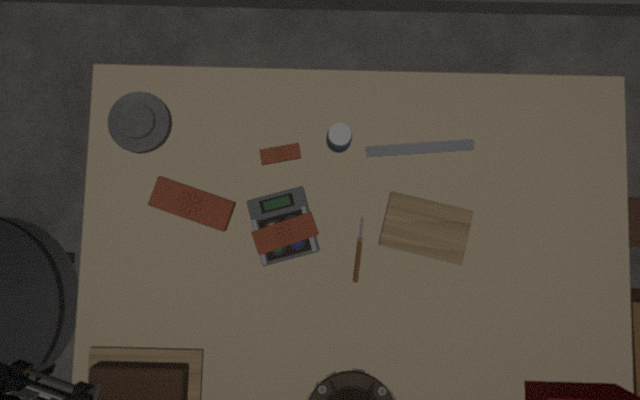

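View pics/scene0.png

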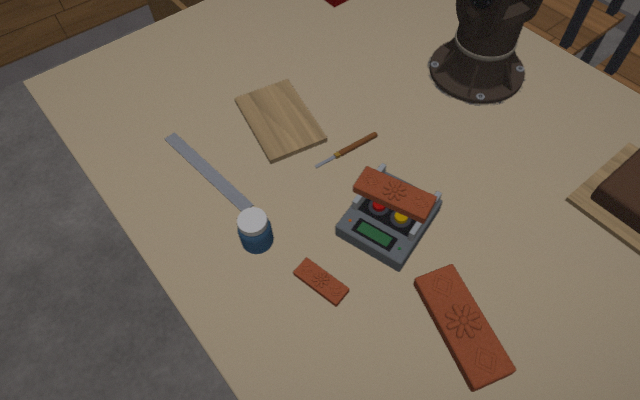

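The top view shows the middle plaque across the console at about (285,232), with the board at (426,228). In the scene view, red (378,206) and yellow (400,217) are on the display side. I'll move above the plaque and look from near.

Emit:
{"fn": "move_arm", "kwargs": {
  "series": [
    [2.7,-3.8,0,0,0,-4.8],
    [2.7,-3.8,0,0,0,-4.8],
    [2.7,-3.8,0,0,0,-4.8],
    [2.7,-3.8,0,0,0,-4.8],
    [2.7,-3.8,0,0,0,-4.8],
    [2.7,-3.8,0,0,0,-4.8],
    [2.7,-3.8,0,0,0,-4.8],
    [2.7,-3.8,0,0,0,-4.8]
  ],
  "grip": 1
}}

```text
clock: 1.5
position: [0.4026, 0.2912, 0.2461]
ee_rot: [1.472, 2.775, 0.001]
force: [0.7, 0.3, -0.4]
width: 0.998
```

Emit:
{"fn": "move_arm", "kwargs": {
  "series": [
    [2.7,-3.8,0,0,0,-4.8],
    [2.7,-3.8,0,0,0,-4.8],
    [2.7,-3.6,0,0,0,-4.8],
    [0,0,0,0,0,0],
    [0,0,0,0,0,0]
  ]
}}

```text
clock: 2.0
position: [0.4832, 0.1799, 0.2458]
ee_rot: [1.807, 2.57, 0.0]
force: [-0.6, -0.4, 0.1]
width: 0.999
```

```bash
cat >> h.py <<'E'
def yaw(st):
    y=R.from_rotvec(st['ee_rot']).as_matrix(); a=np.degrees(np.arctan2(y[1,1],y[0,1])); return round((a+90)%180-90,2), np.round(y[:,2],4)
E
python3 - <<'E'
from h import *
st=monitor.observe();print(st['position'],yaw(st),st['clock'])
im=imaging.get_image('wrist');c=cam(im,st);save(im,'w1.png')
print('cam',-c[2].T@c[3])
for o in outline_of('wrist','plaque'): print('plaque',o['p'],o['rect'],rectfit(c,o['mask'],.09))
for o in outline_of('wrist','console'): print('console',o['p'],o['rect'],rectfit(c,o['mask'],.04))
E
```

```text
[0.48324075 0.17990434 0.24580808] (np.float64(19.78), array([ 2.e-04,  1.e-04, -1.e+00])) 2.0
cam [0.45472864 0.25651569 0.38613399]
plaque 0.95 [280.9, 89.7, 76.1, 178.3] (486.1, 182.2, 63.7, 160.7, 20.4)
plaque 0.71 [378.1, 0.0, 120.5, 59.7] (528.0, 329.9, 42.8, 89.4, -69.9)
console 0.74 [249.4, 78.8, 190.8, 168.5] (505.4, 190.7, 163.6, 179.4, -73.9)
```

View pics/w1.png

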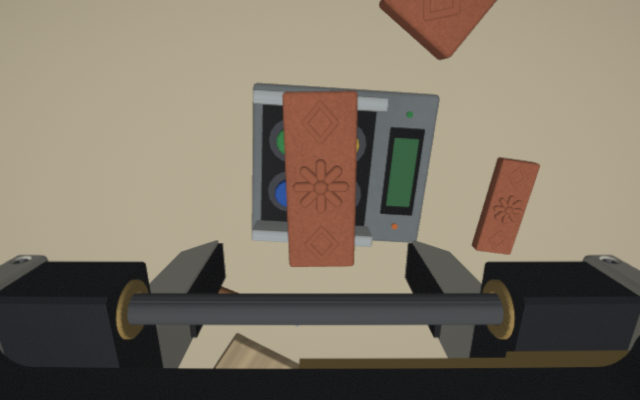

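The wrist view shows the plaque centred at (321,180), green and blue keys on its left, yellow and red mostly hidden on its right, the jaws well aligned. Next is the descent and grip.

Emit:
{"fn": "move_arm", "kwargs": {
  "series": [
    [0.3,0.2,-4,0,0,0.6],
    [0,0,-4,0,0,0],
    [0,0,-4,0,0,0],
    [0,0,-2.5,0,0,0],
    [0,0,-1.3,0,0,0],
    [0,0,-0.4,0,0,0],
    [0,0,0,0,0,0]
  ]
}}

```text
clock: 2.85
position: [0.4859, 0.1834, 0.0841]
ee_rot: [1.789, 2.582, 0.001]
force: [-0.5, 0.3, -0.0]
width: 1.0
```

Emit:
{"fn": "move_arm", "kwargs": {
  "series": [
    [0,0,0,0,0,0],
    [0,0,0,0,0,0],
    [0,0,0,0,0,0],
    [0,0,0,0,0,0],
    [0,0,0,0,0,0],
    [0,0,0,0,0,0]
  ],
  "grip": 0,
  "force": 30
}}

```text
clock: 3.45
position: [0.4864, 0.183, 0.0843]
ee_rot: [1.79, 2.581, 0.002]
force: [-0.1, 0.6, 5.2]
width: 0.668
```

The fingertips reach about 3 mm below the plaque's underside, which would meet the board first. I'll regrip 6 mm higher.

Emit:
{"fn": "move_arm", "kwargs": {
  "series": [
    [0,0,0,0,0,0],
    [0,0,0,0,0,0],
    [0,0,0.3,0,0,0],
    [0,0,0.35,0,0,0],
    [0,0,0,0,0,0]
  ],
  "grip": 1
}}

```text
clock: 3.95
position: [0.4861, 0.1828, 0.0907]
ee_rot: [1.79, 2.581, 0.001]
force: [-0.9, -0.9, 0.2]
width: 0.994
```

Emit:
{"fn": "move_arm", "kwargs": {
  "series": [
    [0,0,0,0,0,0],
    [0,0,0,0,0,0],
    [0,0,0,0,0,0],
    [0,0,0,0,0,0],
    [0,0,0,0,0,0],
    [0,0,0,0,0,0]
  ],
  "grip": 0,
  "force": 35
}}

```text
clock: 4.55
position: [0.4859, 0.1828, 0.0902]
ee_rot: [1.791, 2.581, 0.0]
force: [0.2, 1.1, -0.7]
width: 0.673
```

Emit:
{"fn": "move_arm", "kwargs": {
  "series": [
    [0,0,0.5,0,0,0],
    [0,0,1,0,0,0],
    [0,0,2,0,0,0],
    [0,0,3,0,0,0],
    [0,0,3,0,0,0],
    [0,0,0.5,0,0,0],
    [0,0,0,0,0,0],
    [0,0,0,0,0,0]
  ]
}}

```text
clock: 5.35
position: [0.4848, 0.1825, 0.1891]
ee_rot: [-1.79, -2.581, 0.002]
force: [0.7, -1.8, -5.3]
width: 0.672
```

```bash
cat > rep.py <<'E'
from h import *
import sys
st=monitor.observe();print(st['position'],yaw(st),st['clock'],st['force'])
z=float(sys.argv[1])
for n in ('top','scene'):
    im=imaging.get_image(n);save(im,n+sys.argv[2]+'.png');c=cam(im)
    for k,zz in (('plaque',z),('board',.016)):
        for o in outline_of(n,k)[:4]: print(n,k,round(o['p'],2),o['rect'],rectfit(c,o['mask'],zz))
E
python3 rep.py .19 1
```

```text
[0.48484202 0.18253444 0.18912373] (np.float64(20.51), array([-1.7e-03, -7.0e-04, -1.0e+00])) 5.35 [ 0.70904006 -1.8300684  -5.34050779]
top plaque 0.84 [150.8, 179.1, 86.3, 41.7] (551.3, 382.7, 71.3, 186.1, -17.0)
top plaque 0.61 [259.5, 146.7, 42.2, 14.6] (668.8, 188.0, 36.9, 90.4, 10.9)
top plaque 0.55 [287.6, 214.2, 33.2, 30.9] (503.0, 132.4, 55.2, 62.1, -70.0)
top board 0.56 [379.7, 192.4, 95.4, 74.0] (508.5, -191.8, 153.0, 232.1, -12.5)
scene plaque 0.86 [413.6, 262.9, 101.6, 127.9] (633.0, 459.0, 77.2, 179.7, -18.1)
scene plaque 0.72 [352.1, 134.6, 93.6, 61.9] (476.1, 233.7, 60.7, 74.3, -68.9)
scene plaque 0.66 [296.6, 254.7, 55.0, 49.5] (751.7, 275.3, 36.9, 91.8, 11.1)
scene board 0.89 [233.7, 79.1, 93.4, 87.3] (515.2, -188.0, 157.1, 245.1, -12.5)
```

```bash
cat >> h.py <<'E'
from scipy.optimize import minimize
def boxfit(views,dx,dy,z0,z1,p0):
    "views: [(cam,mask)]; p: x,y mm, yaw deg -> best IoU of box silhouette"
    def cost(p):
        s=0;a=np.radians(p[2]);Rz=np.array([[np.cos(a),-np.sin(a)],[np.sin(a),np.cos(a)]])
        for c,m in views:
            P=[[*(Rz@[i*dx/2,j*dy/2]+np.array(p[:2])),z] for i in(-1,1) for j in(-1,1) for z in(z0,z1)]
            h=cv2.convexHull((proj(c,np.array(P)/[1000,1000,1])).astype(np.float32))
            g=np.zeros((400,640),np.uint8);cv2.fillConvexPoly(g,np.round(h*16).astype(np.int32),1,shift=4)
            s-=(g&m).sum()/(g|m).sum()
        return s
    r=minimize(cost,p0,method='Nelder-Mead',options=dict(initial_simplex=np.array([p0]*4)+np.array([[0,0,0],[4,0,0],[0,4,0],[0,0,3]])))
    return np.round(r.x,1),round(-r.fun/len(views),3)
E
python3 - <<'E'
from h import *
v=[]
for n in ('top','scene'):
    im=imaging.get_image(n);v.append((cam(im),outline_of(n,'board')[0]['mask'].astype(np.uint8)))
for w in (v[:1],v[1:],v): print(boxfit(w,150,230,0,.016,[510,-190,-12.5]))
E
```

```text
(array([ 509.8, -194.4,  -12.2]), np.float64(0.944))
(array([ 512.1, -191.4,  -12.4]), np.float64(0.977))
(array([ 510.3, -193.2,  -12.2]), np.float64(0.956))
```

Emit:
{"fn": "move_arm", "kwargs": {
  "series": [
    [0.3,-2,0,0,0,-2],
    [0.3,-4,0,0,0,-4],
    [0.3,-4.8,0,0,0,-4.2],
    [0.3,-4.8,0,0,0,-4.2],
    [0.3,-4.8,0,0,0,-4.2],
    [0.3,-4.8,0,0,0,-4.2],
    [0.3,-4.8,0,0,0,-4.2],
    [0.3,-4,0,0,0,-4]
  ]
}}

```text
clock: 6.65
position: [0.5093, -0.1608, 0.1906]
ee_rot: [2.42, 2.002, 0.0]
force: [0.4, 0.9, -4.5]
width: 0.674
```

Emit:
{"fn": "move_arm", "kwargs": {
  "series": [
    [0,-2,0,0,0,-2],
    [0,-1.4,0,0,0,0],
    [0,0,0,0,0,0],
    [0,0,0,0,0,0]
  ]
}}

```text
clock: 7.05
position: [0.5098, -0.1902, 0.19]
ee_rot: [-2.448, -1.968, -0.0]
force: [-0.5, 0.8, -5.6]
width: 0.675
```

```bash
python3 - <<'E'
from h import *
st=monitor.observe();print(st['position'],yaw(st),st['clock'],st['width'])
z=st['position'][2]-.0225
v=[]
im=imaging.get_image('wrist');save(im,'w2.png');c=cam(im,st)
for o in outline_of('wrist','plaque'): print('plaque',o['p'],o['rect'],rectfit(c,o['mask'],z+.022))
for o in outline_of('wrist','board'): print('board',o['p'],o['rect'],rectfit(c,o['mask'],.016))
E
```

```text
[ 0.50978406 -0.19015308  0.1900273 ] (np.float64(-12.41), array([-4.e-04,  1.e-03, -1.e+00])) 7.05 0.6752473248564933
plaque 0.55 [233.7, 96.8, 160.6, 264.1] (516.4, -155.3, 61.7, 87.3, -12.4)
board 0.88 [226.6, 54.2, 178.6, 186.2] (514.8, -165.3, 149.8, 171.8, -12.4)
```

View pics/w2.png

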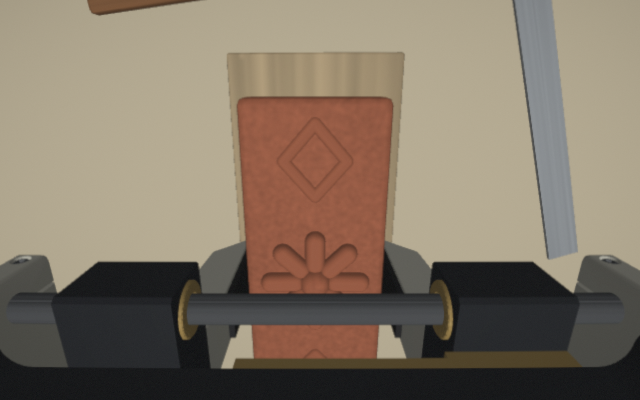

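The wrist view shows the plaque straight on the board's axis. Measured from the wrist, the board centre is (508.6,-193.8) and the plaque centre (508.6,-190.8), so I'll shift 3 mm and lower.

Emit:
{"fn": "move_arm", "kwargs": {
  "series": [
    [0,-0.3,-3,0,0,0],
    [0,0,-4,0,0,0],
    [0,0,-4,0,0,0],
    [0,0,-2,0,0,0],
    [0,0,-1.2,0,0,0],
    [0,0,-0.6,0,0,0],
    [0,0,0,0,0,0],
    [0,0,0,0,0,0]
  ]
}}

```text
clock: 8.0
position: [0.5107, -0.1944, 0.0433]
ee_rot: [2.449, 1.966, 0.002]
force: [-0.4, -0.8, -5.3]
width: 0.674
```

Emit:
{"fn": "move_arm", "kwargs": {
  "series": [
    [0,0,-0.1,0,0,0],
    [0,0,-0.1,0,0,0],
    [0,0,0,0,0,0]
  ]
}}

```text
clock: 8.3
position: [0.51, -0.1942, 0.0406]
ee_rot: [2.45, 1.966, 0.001]
force: [1.0, 1.0, -4.7]
width: 0.671
```

Emit:
{"fn": "move_arm", "kwargs": {
  "series": [
    [0,0,-0.1,0,0,0],
    [0,0,-0.1,0,0,0],
    [0,0,0,0,0,0]
  ]
}}

```text
clock: 8.6
position: [0.5098, -0.1943, 0.0382]
ee_rot: [2.45, 1.966, 0.0]
force: [-0.3, 0.5, -3.9]
width: 0.675
```

Emit:
{"fn": "move_arm", "kwargs": {
  "series": [
    [0,0,-0.05,0,0,0],
    [0,0,-0.05,0,0,0],
    [0,0,0,0,0,0]
  ]
}}

```text
clock: 8.9
position: [0.5099, -0.1943, 0.0382]
ee_rot: [-2.45, -1.966, -0.001]
force: [-3.4, 1.9, 11.4]
width: 0.671
```

Contact is confirmed (force went from −5 to +11 N). Release and back off.

Emit:
{"fn": "move_arm", "kwargs": {
  "series": [
    [0,0,0.05,0,0,0],
    [0,0,0,0,0,0],
    [0,0,0,0,0,0],
    [0,0,0,0,0,0]
  ],
  "grip": 1
}}

```text
clock: 9.3
position: [0.5099, -0.1943, 0.0377]
ee_rot: [2.45, 1.966, 0.0]
force: [0.1, 0.3, 0.4]
width: 0.969
```

Emit:
{"fn": "move_arm", "kwargs": {
  "series": [
    [0,0,1,0,0,0],
    [0,0,2.5,0,0,0],
    [0,0,4,0,0,0],
    [0,0,5,0,0,0],
    [0,2,5,0,0,0],
    [0,4.5,0,0,0,4],
    [0,4.8,0,0,0,5],
    [0,4.8,0,0,0,5]
  ]
}}

```text
clock: 10.1
position: [0.5097, -0.0333, 0.2104]
ee_rot: [2.189, 2.252, 0.002]
force: [0.7, 0.6, -0.4]
width: 1.001
```

Emit:
{"fn": "move_arm", "kwargs": {
  "series": [
    [0,4.8,0,0,0,4],
    [0,4.8,0,0,0,4],
    [0,4.8,0,0,0,4],
    [0,4.8,0,0,0,4],
    [0,2,0,0,0,2],
    [0,0,0,0,0,0],
    [0,0,0,0,0,0]
  ],
  "grip": 0
}}

```text
clock: 10.8
position: [0.5098, 0.1765, 0.2094]
ee_rot: [1.814, 2.564, -0.001]
force: [0.0, -0.4, -0.2]
width: 0.442
```

```bash
python3 - <<'E'
from h import *
st=monitor.observe();print(st['position'],yaw(st),st['clock'],st['width'])
v={'plaque':[],'board':[]}
for n in ('top','scene','wrist'):
    im=imaging.get_image(n);save(im,n+'3.png');c=cam(im,st)
    if n!='wrist':
      for k in v:
        for o in outline_of(n,k)[:4]:
            x=rectfit(c,o['mask'],.038 if k=='plaque' else .016)
            if abs(x[1]+190)<60: v[k].append((c,o['mask'].astype(np.uint8)));print(n,k,round(o['p'],2),x);break
    for k in 'yellow blue green red'.split():
        for o in outline_of(n,f'key_{k}_top')[:3]:
            M=cv2.moments(o['mask'].astype(np.uint8),True)
            print(n,k,round(o['p'],2),o['rect'],np.round(1000*back(c,[M['m10']/M['m00'],M['m01']/M['m00']],.054)[0],1))
print('plaque',boxfit(v['plaque'],62,160,.016,.038,[510,-193,-12.4]))
for q in v['plaque']: print(boxfit([q],62,160,.016,.038,[510,-193,-12.4]))
E
```

```text
[0.50982545 0.176514   0.20943663] (np.float64(19.46), array([ 2.e-04, -8.e-04, -1.e+00])) 10.8 0.4416855796102607
top plaque 0.97 (509.7, -192.1, 63.8, 163.5, -13.5)
top board 0.58 (510.6, -189.7, 153.8, 237.2, -12.5)
scene plaque 0.95 (516.2, -188.9, 65.3, 177.6, -13.2)
scene board 0.8 (515.8, -187.2, 151.7, 240.2, -12.6)
scene yellow 0.62 [397.6, 211.4, 9.3, 16.1] [503.4 223.1  54. ]
scene blue 0.61 [254.0, 86.9, 48.1, 55.9] [ 525.4 -169.7   54. ]
scene blue 0.54 [387.3, 182.6, 13.6, 9.0] [467.9 158.1  54. ]
wrist yellow 0.7 [303.4, 121.5, 31.9, 31.7] [497.9 218.5  54. ]
wrist blue 0.86 [244.1, 178.5, 35.1, 28.3] [462.9 155.1  54. ]
wrist green 0.74 [242.9, 116.3, 29.9, 35.5] [449.1 204.1  54. ]
wrist red 0.94 [302.5, 179.5, 29.4, 29.0] [512.3 169.2  54. ]
wrist red 0.6 [305.4, 121.6, 32.3, 33.1] [498.1 218.7  54. ]
plaque (array([ 509.4, -195.4,  -13.1]), np.float64(0.905))
(array([ 509.2, -194. ,  -13.8]), np.float64(0.93))
(array([ 510.6, -200.7,  -14.9]), np.float64(0.895))
```

View pics/wrist3.png

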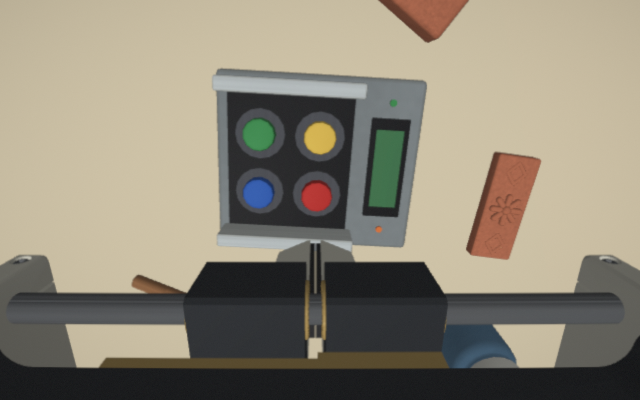

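View pics/scene3.png

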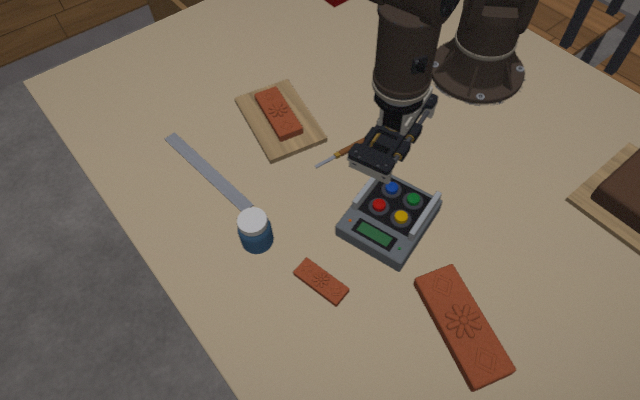

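The scene view shows the plaque at (279,112), carved face up and lengthwise on the board. In the wrist view all four keys are clear: green (259,135), yellow (320,138), blue (259,193), red (317,197). Next I'll hover over yellow.

Emit:
{"fn": "move_arm", "kwargs": {
  "series": [
    [-0.6,2.1,-2,0,0,-2],
    [-0.6,2.1,-2,0,0,-1],
    [0,0,-3,0,0,0],
    [0,0,-3,0,0,0],
    [0,0,-2,0,0,0],
    [0,0,-0.6,0,0,0],
    [0,0,0,0,0,0],
    [0,0,0,0,0,0]
  ],
  "grip": 0
}}

```text
clock: 12.55
position: [0.4985, 0.2195, 0.0841]
ee_rot: [1.879, 2.517, 0.002]
force: [0.3, -0.0, 0.3]
width: 0.006
```

```bash
python3 - <<'E'
from h import *
st=monitor.observe();print(st['position'],yaw(st),st['clock'],st['width'],st['force'])
im=imaging.get_image('scene');cv2.imwrite('pics/s4.png',cv2.resize(cv2.cvtColor(im['color'][120:280,300:500],cv2.COLOR_RGB2BGR),None,fx=4,fy=3.75,interpolation=cv2.INTER_CUBIC))
c=cam(im); t=st['position']-[0,0,.019]; print('tip at px',proj(c,[t]),'keys',proj(c,np.array([[498,218.6,54],[512.3,169.2,54],[462.9,155.1,54],[449.1,204.1,54]])/1000))
E
```

```text
[0.49848056 0.21950626 0.08408737] (np.float64(16.49), array([ 1.2e-03,  6.0e-04, -1.0e+00])) 12.55 0.006357498040013891 [ 0.30784324 -0.01862899  0.25308811]
tip at px [[402.51662157 211.87128124]] keys [[401.74866357 214.3541016 ]
 [379.96288064 202.54907753]
 [392.57277737 185.71155098]
 [413.75579692 196.96196524]]
```

View pics/s4.png

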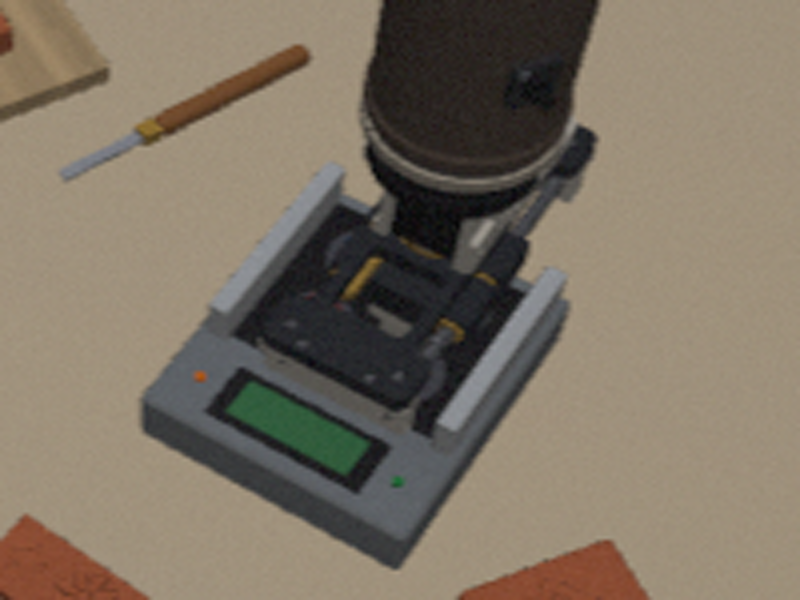

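The closed tip is over the yellow key, within about 1 mm of the estimate, and clear of the rails. Press yellow.

Emit:
{"fn": "move_arm", "kwargs": {
  "series": [
    [0,0,-0.5,0,0,0],
    [0,0,-0.4,0,0,0],
    [0,0,-0.3,0,0,0],
    [0,0,-0.2,0,0,0],
    [0,0,-0.2,0,0,0],
    [0,0,0,0,0,0]
  ]
}}

```text
clock: 13.2
position: [0.498, 0.2195, 0.0674]
ee_rot: [1.88, 2.517, 0.001]
force: [-0.1, 0.3, 4.8]
width: 0.002
```

Emit:
{"fn": "move_arm", "kwargs": {
  "series": [
    [0,0,-0.1,0,0,0],
    [0,0,0,0,0,0]
  ]
}}

```text
clock: 13.4
position: [0.4981, 0.2195, 0.0671]
ee_rot: [-1.88, -2.517, -0.002]
force: [-3.6, -0.7, 15.6]
width: -0.0
```

The force jumped at the stop (15.6 N), so yellow is fully down. Let it up and go to blue.

Emit:
{"fn": "move_arm", "kwargs": {
  "series": [
    [0,0,1,0,0,0],
    [0,0,2,0,0,0],
    [0,0,0,0,0,0],
    [-1.7,-3.2,0,0,0,0],
    [-1.8,-3.2,0,0,0,0],
    [0,0,0,0,0,0],
    [0,0,-1.4,0,0,0],
    [0,0,0,0,0,0]
  ]
}}

```text
clock: 14.2
position: [0.462, 0.1552, 0.081]
ee_rot: [-1.879, -2.516, 0.003]
force: [0.5, -0.1, 0.4]
width: 0.003
```

Emit:
{"fn": "move_arm", "kwargs": {
  "series": [
    [0,0,-0.5,0,0,0],
    [0,0,-0.4,0,0,0],
    [0,0,-0.3,0,0,0],
    [0,0,-0.2,0,0,0],
    [0,0,-0.2,0,0,0],
    [0,0,0,0,0,0]
  ]
}}

```text
clock: 14.8
position: [0.4631, 0.1556, 0.0671]
ee_rot: [-1.88, -2.517, -0.002]
force: [-3.7, -0.6, 17.3]
width: 0.005
```

Blue is fully down. Let it up and go to green.

Emit:
{"fn": "move_arm", "kwargs": {
  "series": [
    [0,0,1,0,0,0],
    [0,0,2,0,0,0],
    [0,0,0,0,0,0],
    [-0.7,2.4,0,0,0,0],
    [-0.7,2.4,0,0,0,0],
    [0,0,0,0,0,0],
    [0,0,-1.4,0,0,0],
    [0,0,0,0,0,0]
  ]
}}

```text
clock: 15.6
position: [0.4478, 0.2025, 0.0808]
ee_rot: [-1.879, -2.517, 0.004]
force: [-0.1, -0.4, -0.3]
width: 0.003
```

Emit:
{"fn": "move_arm", "kwargs": {
  "series": [
    [0,0,-0.5,0,0,0],
    [0,0,-0.4,0,0,0],
    [0,0,-0.3,0,0,0],
    [0,0,-0.2,0,0,0],
    [0,0,-0.2,0,0,0],
    [0,0,0,0,0,0]
  ]
}}

```text
clock: 16.2
position: [0.4491, 0.2029, 0.0671]
ee_rot: [-1.881, -2.517, -0.001]
force: [-3.0, -3.7, 17.2]
width: 0.006
```

Green is fully down. Let it up, retreat and check everything.

Emit:
{"fn": "move_arm", "kwargs": {
  "series": [
    [0,0,1,0,0,0],
    [0,0,2,0,0,0],
    [0,0,4,0,0,0],
    [0,0,5,0,0,0],
    [-2,0,3,0,0,0],
    [-4,0,0,0,0,0],
    [0,0,0,0,0,0],
    [0,0,0,0,0,0]
  ]
}}

```text
clock: 17.0
position: [0.3881, 0.2037, 0.2165]
ee_rot: [-1.877, -2.518, -0.001]
force: [0.2, -0.7, -0.4]
width: 0.004
```

```bash
python3 - <<'E'
from h import *
st=monitor.observe();print(st['position'],st['clock'],st['force'])
zs=dict(plaque=.038,board=.016,jar=.085,ruler=.004,carver=.01)
for n in ('top','scene'):
    im=imaging.get_image(n);save(im,n+'5.png');c=cam(im)
    for k,z in zs.items():
        for o in outline_of(n,k)[:3]: print(n,k,round(o['p'],2),rectfit(c,o['mask'],z))
E
```

```text
[0.38814967 0.20367958 0.21645063] 17.0 [ 0.1762901  -0.71457822 -0.40678465]
top plaque 0.9 (509.7, -192.0, 61.6, 161.9, -13.1)
top plaque 0.86 (697.1, 205.4, 44.5, 108.3, 11.0)
top plaque 0.6 (557.8, 436.2, 85.4, 222.3, -17.4)
top board 0.66 (509.3, -190.7, 150.2, 230.8, -12.6)
top jar 0.92 (732.0, 51.6, 64.0, 72.5, -88.6)
top jar 0.66 (509.9, -171.7, 141.8, 215.5, -12.0)
top ruler 0.76 (727.9, -177.3, 32.8, 300.4, 5.3)
top carver 0.5 (445.3, -11.3, 17.7, 170.8, 86.3)
scene plaque 0.79 (516.2, -186.8, 65.6, 171.5, -13.3)
scene plaque 0.71 (712.5, 220.2, 47.5, 113.6, 12.2)
scene board 0.83 (514.5, -187.9, 153.7, 242.6, -11.2)
scene jar 0.55 (755.7, 71.6, 63.9, 106.5, -15.0)
scene ruler 0.97 (732.4, -176.9, 31.5, 299.9, 5.3)
scene ruler 0.66 (490.2, 181.9, 171.9, 219.9, -73.3)
scene carver 0.59 (449.4, -10.5, 19.6, 177.7, 83.1)
```

View pics/scene5.png

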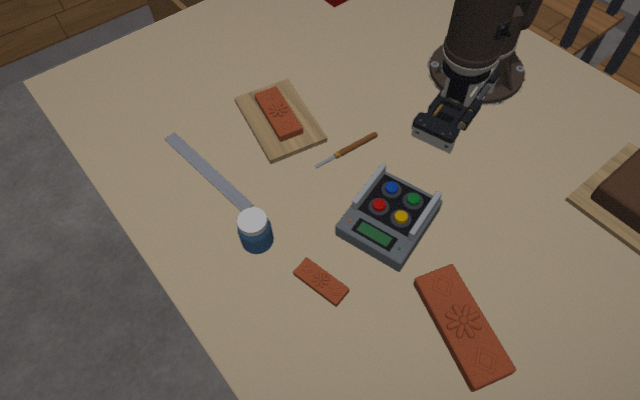

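The scene view shows the plaque centred on the board at (279,112), carved face up. All keys are up, the jar, ruler and knife are where they were, and the arm is clear. Handing in.

```bash
python3 -c "
from cell import workorder; print(workorder.sign_off())"
```

```text
the job is handed in; nothing more can be done
None
```

The plaque is on the drying board, carved face up, and the keys were pressed yellow, blue, green. I handed the job in at about 17 s on the robot's clock; the sign-off gives no verdict.

- **Plaque:** I gripped it once, found the fingertips sat below its underside, and regripped it 6 mm higher before lifting. It was lowered until the force showed it resting on the board, then released. The last top view puts its centre about 1 mm from the board's centre and within 1° of its direction. The scene camera's rough fit has it about 2 mm off and 2° turned. An earlier outline fit from that camera put the plaque about 9 mm off the board centre. That fit ignored the raised flower, and I trusted the top and wrist views over it.
- **Keys:** each was pressed until the force rose to 16–17 N at its stop, then let up before the next. Red was not touched. The hidden latches cannot be read, so registration is inferred from the travel and force.
- **Bystanders:** the jar and ruler measured within about 3 mm of where they started, and the knife within about 3 mm and 2°. That is about the measuring error, and the arm never came near them.

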